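Load a cassette carrier under the spring flap of a cassette reader

ROBOT

A 6-joint arm with a two-finger parallel gripper is mounted at the origin on the work surface. World frame = base frame: x ahead of the robot, y to its left, z up, the work surface at z = 0. Lengths are in mm, angles in rad, forces in N, time in s.
With the tool pointing down it reaches from about 275 to 850 mm from the base axis. Payload 19 kg.
Tool frame: the origin (TCP) lies between the finger pads; the fingertips stand 11 mm ahead of it and the grasp point (between the pads) lies 8 mm behind it (nose_length is the z of the fingertips in the tool frame, in mm); z points along the fingers, y is the line along which they close (so a half turn about z gives the same grasp; the last joint's range is limited). The gripper opens to 85 mm and grips with 20 to 120 N. Pads are 22 mm wide; open, the fingers measure 114 mm over their backs; the gripper's body (76 mm by 85 mm) begins 54 mm behind the grasp point. The pads swing forward as they close: fully open they stand 13 mm farther back than shut.
Start: joints at [-1.348, 0.15, 1.437, -0, 1.554, -0.134], TCP at [200.807, -538.762, 214.867] pointing down, gripper open.
Joint ranges: [-2.8, 2.8], [-0.68, 2.1], [0.12, 2.68], [-1.39, 4.53], [0.16, 2.79], [-2.81, 2.81]. Speed limits (rad/s): [1.89, 1.89, 2.22, 3.01, 3.01, 3.01].

INTERFACE

Orientations are given as a rotation vector (axis times angle).
In Python, from rig import * gives the robot as it stands.
- The arm moves only by the shell command python3 -m pendant 'ROWS' [OPENING] [FORCE]. ROWS is JSON, a list of rows, each an object with "translation": the shift along the world's x, y, z in mm, a list of three; "twist": the turn, a rotation vector about the world's x, y, z in rad, a list of three. In form: [{"translation": [dx, dy, dz], "twist": [rx, ry, rz]}, ...]. A call has 1 to 10 rows; each row is the pose to reach, as a shift and turn from the pose commanded when the call began; what a row does not reach only later rows make up. A row lasts 1/10 s, in which the tool goes at most 50 mm and 8.59 degrees, less where a joint would pass 70% of its speed; a pose out of reach is approached as far as the arm can. A call with a gripper value outside its range is refused whole. OPENING is the opening, from 0 (shut) to 1 (fully open), set as the call begins (- or left out, the last holds). The fingers move at their own pace and stop on an object; FORCE is the grip in N (left out, the last holds). Time passes only in rows, so rows that repeat a pose let the fingers close. It gives the time, the measured TCP pose, the force, the opening and the grip force at its end, in the units of the state.
- sense(): the state, without advancing time (a new reading comes with each control period).
- camera(name): name is "scene" or "top" or "wrist"; returns a dict with "pixels" (384x512x3 uint8, red, green, blue), "depth" (384x512 float32, mm along the optical axis (not along the pixel's ray), 0 where there is no reading), "vfov" (degrees; the focal length in pixels is half the picture's height over the tangent of half this angle, whatever the lens; pixels are square), "cx", "cy" (the principal point, pixels), "xyz" and "orientation" of the camera in the world; the wrist camera has in their place "T_tool_cam" (4x4, takes a point from camera to tool coordinates, whose origin is the TCP and whose axes are the flange's). Camera axes: x right, y up, looking along -z (the intrinsics and any distortion apply to the point x, -y, -z); pixel columns grow to the right and rows downward; lengths in mm; the calibration is good to about 2 mm. A picture is of the moment at which its call begins: read the wrist's pose just before it.
- hand_in(): hands the job in; it is judged then, once.
Trained networks look in a picture, given as the dict that the camera call returned (one of the last four; its "shot" number tells which), for a name from the list of things; names that differ only in an ending like _2 or _b are one class to them, and where a whole thing is asked for, a point or a joint stands for the part that bears it (a point fixed in the world has none). Each returns a list of dicts, best first, with "confidence" (0 to 1); they miss things now and then, are a little off and sometimes report something else, mostly with a low value. They report only what shows in the picture. A call takes as long as a camera call. They do not tell look-alikes from the thing itself.
- recognise(picture, query): "extent" ([left, top, width, height] in pixels, round what is visible of it).
The state is a dict: "time": time; "q": joint angles; "joint_velocities": joint speeds; "joint_efforts": joint torques, N m; "tcp_pos": TCP position; "tcp_rot": TCP orientation; "contact_force": force on the tool from outside, world axes, zero at the start; "torque": the same for the moment, N m; "grip_width": finger opening in mm; "grip_force": force on a finger pad.
Only numpy, scipy, OpenCV 4.12 (cv2) and the standard library are available. Lean on these libraries where they do the work, as an engineer would, in place of code of your own. Each camera call takes 0.05 s, during which the arm holds its last target. There are 200 camera calls.

TASK

Press the reader's long ribbed side plate down with one fingertip to hold the spring flap open, and with the other fingertip push the carrier by the end of its tail along the track, under the raised flap, all the way in against the stop. Then let go of the plate so that the flap springs fully shut behind the carrier. Only push the carrier, never lift or tip it, and leave everything else on the bench where it is.

Things in the scene. Friction and masses are not known exactly. Their poses are not given: they have to be found in the camera images.
- reader: Cassette reader, fixed. Frame: x along the track into the bay, y left of that, z up; origin on the table below the middle of the bay's mouth. In mm in this frame: grey track along y=0, x=-165 to 60, floor at z=20, guides with inner faces at y=-22 and 22, 5 thick, tops at z=30. Bay x=0 to 60. White housing behind it x=60 to 160, y=-100 to 100, 75 tall. No base under the plate (y above 48).
- stop (a point): Centre of the part of the housing's front face that the carrier's nose stops against, at the inner end of the bay (reader frame x=60, y=0, z=27 mm).
- flap (a joint): Flap angle in rad: 0 shut, to 0.65 fully open; a spring always shuts it. The flap is a seesaw on an axle along the track: a clear cover over the bay (y=-26 to 42, x=0 to 56 mm) on one side, the press plate on the other. Moment needed: 0.06 N m to start, 0.14 at 0.65 rad (2 to 4 N about 30 mm from the axle).
- axle (a point): Point of the flap's axle beside the mouth (reader frame x=0, y=42, z=36 mm); the axle runs along the reader's x.
- plate (a point): Middle of the top of the ribbed aluminium press plate (reader frame, shut: x=-85, y=65, z=38). The plate spans x=-165 to -5, y=42 to 88, level when shut. Pressed at d mm from the axle its top there sinks by d sin(angle). A fingertip 25 to 35 mm from the axle and about 5 mm above the track floor's level holds the flap at 0.4 to 0.55 rad, and can slide along the plate while pressing.
- lip (a point): Foot of the lip hanging from the cover's front right corner (reader frame, shut: x=0, y=-18.5, z=22 mm; the lip is 5 thick in x, y=-24 to -13). Shut, it blocks the carrier's body. It rises with the cover and clears the 14 mm tall carrier above about 0.26 rad.
- carrier: Loose grey plastic carrier, 100 to 200 g, 14 mm tall, in the track before the bay: body 50 long (x) by 40 wide with a white cassette in its top, and a 16 wide tail back along -x. Origin at the centre of the body's underside; nose at x=25, back shoulders at x=-25, tail end at x=-60. Home, its origin is at x=35 in the reader's frame.
- tail_end (a point): Middle of the end face of the carrier's tail (16 wide, 14 tall), where it is pushed; 85 mm behind the nose. When the carrier is home it is still 25 mm outside the mouth, and the lip drops behind the right shoulder, beside the tail, with 5 mm to spare.
- jar: Bystander, to be left alone: lidded specimen jar, 42 diameter, 55 tall (mm); origin at the centre of its underside.
- cassette: Bystander, to be left alone: flat white tissue cassette, 40 x 28 x 7 (mm); origin at the centre of its underside.
- marker: Bystander, to be left alone: black marker pen lying down, 130 long, 14 thick (mm); origin at the centre of its underside.
- slidebox: Bystander, to be left alone: black slide box, 95 x 85 x 33 (mm); origin at the centre of its underside.
- reagent: Bystander, to be left alone: amber reagent bottle, 64 diameter, 150 tall (mm); origin at the centre of its underside.
- beaker: Bystander, to be left alone: glass beaker, 70 diameter, 85 tall (mm); origin at the centre of its underside.
- weight: Bystander, to be left alone: steel balance weight with a knob, 38 diameter, 50 tall (mm); origin at the centre of its underside.
Mind the look-alikes: they are no part of the job. What is shaped like the carrier but blue is not meant.

How it is judged (in metres and radians):
On the way, in this order (a step that is already met when the one before it is completed fails the run):
1. a finger holds the flap open while the carrier is still outside the bay (value of joint flap above 0.25 rad and contact force between the fingers and flap above 0.3 N and x of carrier in the frame of reader below -0.02 m), for 0.2 s.
2. the carrier, pushed by a finger, goes under the flap while a finger still holds the flap (value of joint flap above 0.25 rad and contact force between the fingers and flap above 0.3 N and x of carrier in the frame of reader above -0.005 m and contact force between the fingers and carrier above 0.05 N).
At the end, for the whole second after the job is handed in: The carrier lies flat on the track within 4 mm of the stop, at rest, and the flap is shut (below 0.04 rad) behind it (x of carrier in the frame of reader above 0.031 m and value of joint flap below 0.04 rad and angle between carrier's own z axis and vertical below 0.08 rad and z of carrier in the frame of reader below 0.023 m and linear speed of carrier below 0.01 m/s); the robot touches nothing.
It fails at once if the carrier is lifted more than 8 mm or tipped (z of carrier in the frame of reader above 0.028 m or angle between carrier's own z axis and vertical above 0.25 rad).
It fails at once if a bystander is moved more than 20 mm or tipped over (distance of any of jar, cassette, marker, slidebox, reagent, beaker, weight from where it was at the start of the episode above 0.02 m or angle between any of jar, cassette, slidebox, reagent, beaker, weight's own z axis and vertical above 0.4 rad).
It also fails if it takes over 43 s, if anything falls off the work surface, if the arm or the gripper's body presses on something with over 40 N, if the wrist force passes 120 N, or if a joint passes its speed limit or range.

## Working session

There is one attempt and no reset: what is moved stays moved. The work goes in short steps, Python scripts to look and compute and a shell command to move; the robot and the scene stay as the last step left them, time stands still between calls to the robot, and variables do not carry over. Pictures are saved under pics/ and viewed, at most 10 in all, crops included, and the job is handed in when it is done.

```bash
mkdir -p pics; ls; cat > h.py <<'E'
from rig import *
import numpy as np, cv2
from scipy.spatial.transform import Rotation as R
def world(c,T=None):
    h,w=c["depth"].shape; f=h/2/np.tan(np.radians(c["vfov"])/2)
    v,u=np.mgrid[:h,:w]; d=c["depth"]
    return np.stack([(u-c["cx"])/f*d,-(v-c["cy"])/f*d,-d],-1)
E
python3 - <<'E'
from h import *
s=sense(); print(s)
for n in("top","scene"):
    c=camera(n); cv2.imwrite(f"pics/{n}.png",c["pixels"][...,::-1]); print({k:v for k,v in c.items() if k not in("pixels","depth")})
    np.savez(f"{n}.npz",**{k:v for k,v in c.items()})
    for q in("reader","carrier","tail_end","plate","jar","marker","stop","lip"):
        print(q,recognise(c,q)[:3])
E
```

```text
pics
{'time': 0.0, 'q': array([-1.34800925e+00,  1.50996165e-01,  1.43803401e+00, -2.16161656e-05,
        1.55379779e+00, -1.34005687e-01]), 'joint_velocities': array([-1.23372464e-03,  4.96285259e-04,  3.02612291e-04, -2.58898065e-05,
        9.95563149e-04, -8.12647118e-05]), 'joint_efforts': array([-1.13471095e-03, -7.13065553e+01, -5.70855331e+01, -5.50189134e-05,
        9.08971037e-03, -2.53295582e-05]), 'tcp_pos': array([ 200.74222474, -538.5336346 ,  214.26820234]), 'tcp_rot': array([-3.09052040e+00, -5.57262521e-01,  1.19977228e-04]), 'contact_force': array([-0.45247948, -0.24262217, -0.92008371]), 'torque': array([ 0.03134795, -0.02068869,  0.00918903]), 'grip_force': 0.0, 'grip_width': 85.25312074212088}
{'vfov': 42.084810467895956, 'cx': 253.8239341258202, 'cy': 193.10299834573334, 'xyz': array([ 252.63837949,    4.57283543, 1544.26647403]), 'orientation': array([ 0.14469152, -0.1507542 , -1.56458274]), 'shot': 1}
reader [{'extent': [215.1, 121.9, 85.1, 114.3], 'confidence': 0.73}]
carrier [{'extent': [244.3, 191.5, 17.4, 24.2], 'confidence': 0.51}, {'extent': [198.1, 25
[... 965 characters left out ...]
[{'extent': [260.7, 157.0, 20.9, 12.2], 'confidence': 0.73}, {'extent': [249.3, 190.9, 12.0, 25.7], 'confidence': 0.61}]
tail_end [{'extent': [251.1, 190.0, 9.2, 21.2], 'confidence': 0.82}, {'extent': [261.1, 153.6, 20.5, 21.3], 'confidence': 0.69}, {'extent': [213.3, 176.3, 84.5, 96.3], 'confidence': 0.53}]
plate [{'extent': [243.3, 176.3, 43.2, 50.7], 'confidence': 0.71}]
jar [{'extent': [207.8, 214.6, 11.0, 19.7], 'confidence': 0.72}]
marker [{'extent': [303.5, 178.4, 6.2, 31.1], 'confidence': 0.64}]
stop [{'extent': [220.8, 176.3, 78.7, 100.5], 'confidence': 0.55}]
lip [{'extent': [244.6, 180.0, 40.8, 47.7], 'confidence': 0.75}, {'extent': [208.8, 214.6, 11.6, 22.3], 'confidence': 0.16}]
```

```bash
python3 - <<'E'
from h import *
a=cv2.imread("pics/top.png")[110:280,170:330]; a=cv2.resize(a,None,fx=3.5,fy=3.5,interpolation=cv2.INTER_CUBIC)
b=cv2.imread("pics/scene.png"); 
cv2.imwrite("pics/topc.png",a); 
E
```

```text
(no output)
```

View pics/topc.png

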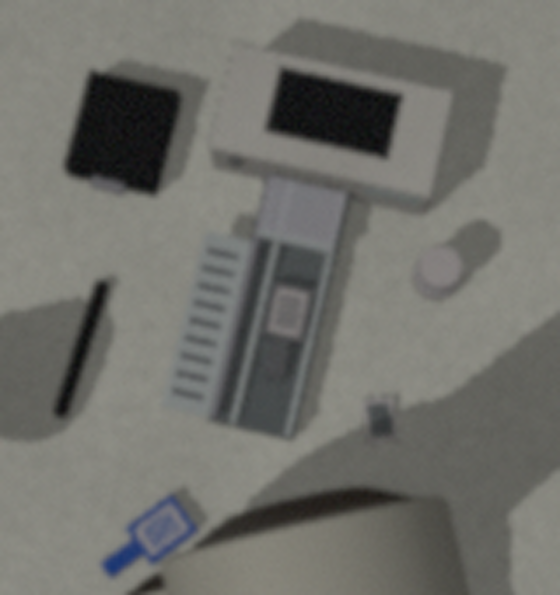

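View pics/scene.png

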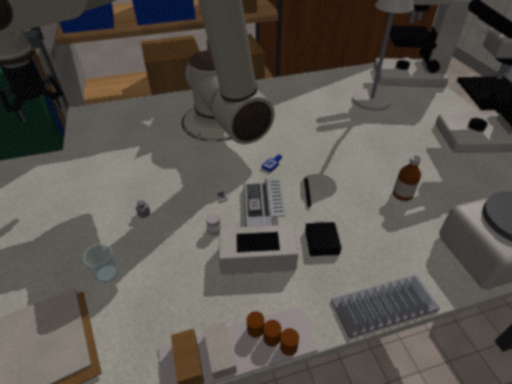

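The grey carrier lies in the track at top px (252,201), with a white cassette in its body and its tail towards the robot. The one at (213,263) is the blue look-alike. First I'll get a coarse reader pose from the housing's top.

```bash
cat >> h.py <<'E'
def cloud(c,Rm=None,t=None):
    P=world(c)
    if Rm is None: Rm=R.from_rotvec(c["orientation"]).as_matrix(); t=c["xyz"]
    return P@Rm.T+t
def housing(P,m):
    m=m.astype(np.uint8); n,l,s,_=cv2.connectedComponentsWithStats(m); k=1+np.argmax(s[1:,4])
    p=P[l==k]; return cv2.minAreaRect(p[:,:2].astype(np.float32)), np.median(p[:,2]), cv2.boxPoints(cv2.minAreaRect(p[:,:2].astype(np.float32)))
E
python3 - <<'E'
from h import *
for n in("top","scene"):
    c=dict(np.load(n+".npz")); P=cloud(c)
    if n=="top": print("table",np.median(P[240:280,180:200].reshape(-1,3),0), "carrier",P[199,252],"blue",P[263,213])
    m=(P[...,2]>65)&(P[...,2]<85)&(P[...,0]>300)&(P[...,0]<700)&(abs(P[...,1])<200)&(c["depth"]>0)
    print(n,*housing(P,m))
E
```

```text
table [3.37604551e+02 1.95990346e+02 6.61398029e-02] carrier [522.19392936   4.42973541  31.60780341] blue [327.67074955 122.79514032  12.35663254]
top ((669.3028564453125, -29.69770050048828), (205.48287963867188, 85.79344940185547), 82.82626342773438) 74.76772395635976 [[ 613.91174  -126.278015]
 [ 699.03357  -136.99176 ]
 [ 724.694      66.882614]
 [ 639.57214    77.59636 ]]
scene ((675.0986328125, -32.903648376464844), (200.7039031982422, 82.36236572265625), 79.92147827148438) 74.97865531406649 [[ 616.9916   -124.50044 ]
 [ 698.083    -138.91367 ]
 [ 733.2057     58.693146]
 [ 652.11426    73.10637 ]]
```

```bash
python3 - <<'E'
from h import *
c=camera("wrist"); print(c["T_tool_cam"],c["vfov"])
for n in("top","scene"):
    c=dict(np.load(n+".npz")); P=cloud(c)
    m=(P[...,2]>68)&(P[...,2]<82)&(P[...,0]>500)&(P[...,0]<850)&(abs(P[...,1])<200)&(c["depth"]>0)
    print(n,*housing(P,m))
E
python3 -m pendant '[{"translation":[20,45,10],"twist":[0,0,-0.1]},{"translation":[40,90,20],"twist":[0,0,-0.2]},{"translation":[60,135,30],"twist":[0,0,-0.3]},{"translation":[80,180,40],"twist":[0,0,-0.4]},{"translation":[100,225,50],"twist":[0,0,-0.5]},{"translation":[120,270,60],"twist":[0,0,-0.5]},{"translation":[140,315,70],"twist":[0,0,-0.5]},{"translation":[160,360,80],"twist":[0,0,-0.5]},{"translation":[180,405,90],"twist":[0,0,-0.5]},{"translation":[200,450,100],"twist":[0,0,-0.5]}]' 0.75
```

```text
[[ 4.88438569e-04  9.45213045e-01  3.26453765e-01  8.43644086e+01]
 [ 9.99999852e-01 -3.83640719e-04 -3.85403076e-04 -7.75294192e-01]
 [-2.39047058e-04  3.26453905e-01 -9.45213093e-01 -1.58338342e+02]
 [ 0.00000000e+00  0.00000000e+00  0.00000000e+00  1.00000000e+00]] 63.98664772671937
top ((684.8284912109375, -32.25328063964844), (200.07945251464844, 102.11734771728516), 76.6987075805664) 74.82656226817357 [[ 612.1232  -117.86215]
 [ 711.50116 -141.35646]
 [ 757.53375   53.35559]
 [ 658.1558    76.8499 ]]
scene ((687.9789428710938, -35.66505432128906), (199.171875, 103.23004913330078), 76.80686950683594) 74.83220061957678 [[ 614.9974   -120.84224 ]
 [ 715.50275  -144.40286 ]
 [ 760.9605     49.51213 ]
 [ 660.45514    73.072754]]
time: 1.95
tcp_pos: [400.1, -89.0, 315.2]
tcp_rot: [3.133, -0.225, 0.002]
contact_force: [1.2, -0.4, -0.0]
grip_width: 63.7
grip_force: 0.0
```

```bash
python3 -m pendant '[{"translation":[40,35,-20],"twist":[0,0,-0.05]},{"translation":[80,70,-40],"twist":[0,0,-0.088]},{"translation":[100,92,-50],"twist":[0,0,-0.088]},{"translation":[100,92,-50],"twist":[0,0,-0.088]},{"translation":[100,92,-50],"twist":[0,0,-0.088]}]'
python3 - <<'E'
from h import *
s=sense(); c=camera("wrist"); T=c["T_tool_cam"]; Rt=R.from_rotvec(s["tcp_rot"]).as_matrix()
P=cloud(c,Rt@T[:3,:3],Rt@T[:3,3]+s["tcp_pos"]); np.savez("w1.npz",P=P,px=c["pixels"],d=c["depth"])
cv2.imwrite("pics/w1.png",c["pixels"][...,::-1]); print(s["tcp_pos"],s["tcp_rot"],c["cx"],c["cy"])
m=(P[...,2]>68)&(P[...,2]<82)&(P[...,0]>500)&(P[...,0]<850)&(abs(P[...,1])<200)&(c["depth"]>0)
print(*housing(P,m))
for q in("carrier","tail_end","plate","lip"): print(q,recognise(c,q)[:3])
E
```

```text
time: 2.45
tcp_pos: [499.8, 1.6, 263.9]
tcp_rot: [3.121, -0.359, -0.002]
contact_force: [-1.0, 0.2, -0.4]
grip_width: 63.8
grip_force: 0.0
[499.81959369   1.55621053 263.86115126] [ 3.12092142e+00 -3.59431561e-01 -2.17184919e-03] 253.79217737811103 195.23011683562115
((651.3825073242188, -26.766624450683594), (200.33563232421875, 25.638595581054688), 76.77566528320312) 74.3032802587108 [[ 615.9883  -121.34558]
 [ 640.947   -127.21077]
 [ 686.77673   67.81233]
 [ 661.818     73.67752]]
carrier [{'extent': [232.3, 119.8, 29.2, 64.3], 'confidence': 0.8}, {'extent': [188.1, 249.9, 41.7, 49.0], 'confidence': 0.78}, {'extent': [307.0, 171.2, 25.8, 30.8], 'confidence': 0.59}]
tail_end [{'extent': [187.2, 253.4, 40.0, 48.1], 'confidence': 0.97}, {'extent': [233.1, 118.2, 30.4, 67.8], 'confidence': 0.63}, {'extent': [150.7, 0.8, 196.8, 216.0], 'confidence': 0.21}]
plate [{'extent': [172.8, 38.0, 100.2, 185.6], 'confidence': 0.89}]
lip [{'extent': [173.5, 39.9, 97.5, 179.5], 'confidence': 0.73}]
```

View pics/w1.png

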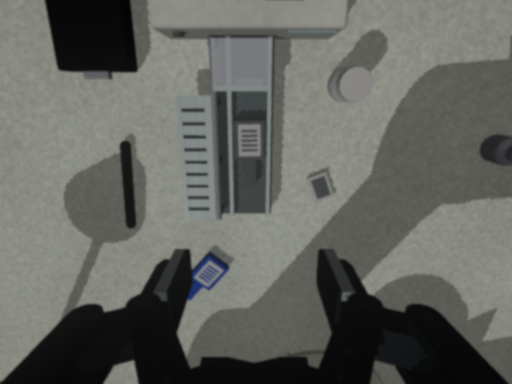

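```bash
cat >> h.py <<'E'
YAW=np.radians(-13.22); O=np.array([580.1,-9.8,0])
RR=R.from_rotvec([0,0,YAW]).as_matrix()
E
python3 - <<'E'
from h import *
D=np.load("w1.npz"); P=(D["P"]-O)@RR; d=D["d"]; g=D["px"].astype(int)
x,y,z=P[...,0],P[...,1],P[...,2]
pl=(z>33)&(z<43)&(x>-180)&(x<-15)&(y>44)&(y<105)&(d>0)
print("plate",np.percentile(x[pl],[0,.5,1,50]),np.percentile(y[pl],[1,3,50,97,99.5]),np.median(z[pl]))
tr=(abs(y)<17)&(x<-15)&(x>-200)&(z>12)&(d>0); print("track x",np.percentile(x[tr],[0.3,1]),"floor z",np.median(z[tr&(x<-130)]))
for x0 in range(-160,-20,7):
    r=tr&(abs(x-x0)<3.5); print(x0,[round(float(np.median(v)),1) for v in(z[r&(abs(y)<6)],g.sum(2)[r&(abs(y)<6)])], end=" | ")
print()
for y0 in range(-36,100,4):
    r=(abs(x+140)<12)&(abs(y-y0)<2)&(d>0)
    print(y0, np.round(np.median(z[r]),1), np.median(g.sum(2)[r]),end=" | ")
# fingertips in tool frame
s=sense(); Rt=R.from_rotvec(s["tcp_rot"]).as_matrix(); Q=(D["P"]-s["tcp_pos"])@Rt
f=(d>0)&(abs(Q[...,1])<75)&(abs(Q[...,0])<30)&(Q[...,2]<40)&(Q[...,2]>-60)
for sg in(1,-1):
    k=f&(Q[...,1]*sg>0); q=Q[k]; print("finger",sg,len(q),np.round(np.percentile(q,[0.5,5,50,95,99.5],axis=0),1).tolist())
E
```

```text
plate [-163.95558562 -162.90045469 -161.6999447   -82.49667508] [44.52615274 45.46915712 65.91269027 86.39237294 87.50087175] 37.49292286285808
track x [-162.8338963 -159.8912034] floor z 19.38943637366367
-160 [19.2, 207.0] | -153 [19.4, 201.0] | -146 [19.4, 200.0] | -139 [19.7, 201.0] | -132 [19.2, 202.0] | -125 [19.5, 201.0] | -118 [33.2, 194.0] | -111 [33.3, 193.0] | -104 [33.4, 193.0] | -97 [33.5, 192.5] | -90 [33.3, 192.0] | -83 [33.3, 193.0] | -76 [34.0, 368.0] | -69 [357.8, 30.0] | -62 [34.4, 287.0] | -55 [34.3, 305.0] | -48 [34.7, 298.5] | -41 [34.2, 376.5] | -34 [32.4, 150.5] | -27 [19.6, 142.0] | 
-36 -0.7 289.0 | -32 -0.7 254.0 | -28 20.0 295.5 | -24 28.9 347.0 | -20 19.5 202.5 | -16 19.5 198.0 | -12 19.5 199.0 | -8 19.6 201.0 | -4 19.4 202.0 | 0 19.4 200.0 | 4 19.4 201.0 | 8 19.2 203.0 | 12 19.5 200.0 | 16 19.7 155.0 | 20 20.0 207.0 | 24 29.6 377.0 | 28 19.6 195.5 | 32 19.6 145.0 | 36 19.6 145.0 | 40 38.1 234.0 | 44 38.6 326.0 | 48 37.5 409.0 | 52 37.4 403.0 | 56 37.5 348.0 | 60 37.7 346.0 | 64 37.7 352.0 | 68 37.5 356.5 | 72 37.6 351.0 | 76 37.3 347.0 | 80 37.6 367.0 | 84 37.5 421.0 | 88 37.1 415.5 | 92 nan nan | 96 -0.4 416.0 | finger 1 2233 [[-10.8, 29.5, -59.7], [-8.2, 29.7, -58.2], [6.9, 30.9, -45.1], [11.1, 41.8, -25.8], [11.6, 43.3, -21.3]]
finger -1 2229 [[-11.4, -47.7, -59.6], [-8.5, -46.3, -58.2], [6.5, -35.2, -45.1], [10.8, -34.0, -25.6], [11.3, -33.9, -21.5]]
  return _methods._mean(a, axis=axis, dtype=dtype,
  ret = ret.dtype.type(ret / rcount)
```

```bash
python3 - <<'E'
from h import *
D=np.load("w1.npz"); s=sense(); Rt=R.from_rotvec(s["tcp_rot"]).as_matrix(); Q=(D["P"]-s["tcp_pos"])@Rt
for u in(180,186,320,330):
    for v in range(236,330,8): print(u,v,np.round(Q[v,u]),D["d"][v,u].round(),D["px"][v,u])
a=D["px"][230:384,140:380,::-1]; cv2.imwrite("pics/f.png",cv2.resize(np.clip(a.astype(float)*2,0,255).astype(np.uint8),None,fx=3,fy=3))
E
```

```text
180 236 [-129. -114.  266.] 469.0 [138 142 132]
180 244 [-143. -115.  265.] 473.0 [132 135 126]
180 252 [ 11. -37. -28.] 146.0 [50 52 52]
180 260 [ 10. -36. -34.] 140.0 [33 35 34]
180 268 [ 10. -34. -41.] 134.0 [20 21 20]
180 276 [  7. -34. -42.] 133.0 [18 19 18]
180 284 [  3. -34. -43.] 134.0 [19 19 19]
180 292 [  0. -34. -44.] 134.0 [16 17 17]
180 300 [ -3. -34. -45.] 134.0 [15 15 15]
180 308 [ -6. -34. -46.] 134.0 [14 15 16]
180 316 [-10. -34. -48.] 134.0 [26 27 26]
180 324 [-296. -127.  266.] 524.0 [111 113 106]
186 236 [-128. -105.  264.] 467.0 [136 139 130]
186 244 [-143. -106.  265.] 473.0 [134 137 128]
186 252 [ 11. -34. -27.] 146.0 [23 23 22]
186 260 [  7. -34. -29.] 146.0 [21 22 21]
186 268 [  4. -34. -31.] 145.0 [20 21 20]
186 276 [ -0. -34. -31.] 146.0 [19 19 19]
186 284 [ -4. -34. -33.] 146.0 [18 18 19]
186 292 [ -8. -34. -34.] 146.0 [18 18 18]
186 300 [-11. -34. -36.] 146.0 [54 56 55]
186 308 [-263. -114.  266.] 513.0 [126 128 119]
186 316 [-278. -115.  265.] 517.0 [135 138 129]
186 324 [-294. -116.  264.] 522.0 [131 134 125]
320 236 [-128.  100.  266.] 469.0 [93 95 89]
[... 287 characters left out ...]
[22 22 22]
320 300 [-246.  108.  266.] 508.0 [79 80 75]
320 308 [-262.  109.  265.] 513.0 [91 93 87]
320 316 [-279.  111.  266.] 519.0 [89 90 85]
320 324 [-295.  112.  266.] 524.0 [90 92 86]
330 236 [-128.  115.  266.] 469.0 [95 97 91]
330 244 [-141.  116.  265.] 472.0 [91 93 87]
330 252 [ 11.  34. -28.] 146.0 [48 50 50]
330 260 [ 11.  33. -35.] 140.0 [45 48 48]
330 268 [ 11.  31. -41.] 134.0 [20 21 20]
330 276 [ 11.  30. -47.] 128.0 [16 17 18]
330 284 [  7.  30. -47.] 129.0 [16 17 16]
330 292 [  4.  30. -49.] 128.0 [16 17 16]
330 300 [  1.  30. -50.] 128.0 [15 15 15]
330 308 [ -2.  30. -51.] 128.0 [14 14 14]
330 316 [ -5.  30. -52.] 128.0 [15 14 15]
330 324 [ -9.  30. -52.] 130.0 [23 23 23]
```

View pics/f.png

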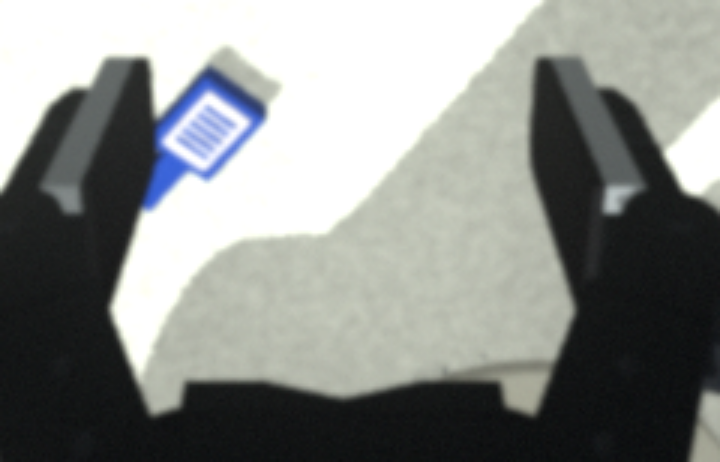

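```bash
python3 - <<'E'
from h import *
D=np.load("w1.npz"); s=sense(); Rt=R.from_rotvec(s["tcp_rot"]).as_matrix(); Q=(D["P"]-s["tcp_pos"])@Rt
print("body",[np.round(Q[v,252]).tolist() for v in(352,360,368,376)])
c=camera("scene"); P=cloud(c); q=(P-s["tcp_pos"])@Rt
k=(abs(q[...,0])<45)&(abs(q[...,1])<75)&(q[...,2]>-110)&(q[...,2]<60)&(c["depth"]>0)
for z0 in range(-110,30,8):
    r=q[k&(abs(q[...,2]-z0)<4)]
    if len(r): print(z0,len(r),"y",np.round(np.sort(r[:,1])[::max(1,len(r)//8)]),"x",r[:,0].min().round(),r[:,0].max().round())
E
```

```text
body [[-358.0, -4.0, 267.0], [-375.0, -4.0, 266.0], [10.0, -3.0, -91.0], [10.0, -3.0, -94.0]]
-110 57 y [-65. -53. -25. -15.  -4.   6.  25.  51.  65.] x 1.0 20.0
-102 100 y [-66. -56. -25. -11.   1.  13.  23.  56.  65.] x 2.0 18.0
-94 131 y [-66. -54. -29. -15.  -1.  11.  28.  35.  61.] x -18.0 18.0
-86 79 y [-64. -56. -38. -32. -25.  26.  35.  38.  60.] x -12.0 19.0
-78 106 y [-64. -54. -48. -39. -30.  38.  46.  53.  62.] x -14.0 15.0
-70 76 y [-64. -50. -44. -39. -32.  39.  44.  51.  58.] x -11.0 16.0
-62 30 y [-52. -44. -37. -35. -33.  34.  37.  39.  41.  46.] x -0.0 14.0
-54 34 y [-45. -42. -40. -35. -32.  32.  35.  40.  44.] x -9.0 11.0
-46 33 y [-45. -42. -37. -35.  32.  35.  40.  42.  45.] x 4.0 12.0
-38 32 y [-45. -42. -37. -35. -32.  35.  38.  43.] x 2.0 13.0
-30 23 y [-45. -42. -40. -37. -35. -32.  33.  33.  36.  38.  41.  43.] x 4.0 13.0
-22 4 y [-37. -35. -32.  36.] x 7.0 10.0
```

```bash
python3 -m pendant '[{"translation":[-25,30,-20],"twist":[0,0,0]},{"translation":[-53,60,-50],"twist":[0,0,0]},{"translation":[-53,60,-90],"twist":[0,0,0]},{"translation":[-53,60,-130],"twist":[0,0,0]},{"translation":[-53,60,-170],"twist":[0,0,0]},{"translation":[-53,60,-205],"twist":[0,0,0]},{"translation":[-53,60,-225],"twist":[0,0,0]},{"translation":[-53,60,-232],"twist":[0,0,0]},{"translation":[-53,60,-232],"twist":[0,0,0]},{"translation":[-53,60,-232],"twist":[0,0,0]}]'
python3 - <<'E'
from h import *
s=sense(); c=camera("wrist"); T=c["T_tool_cam"]; Rt=R.from_rotvec(s["tcp_rot"]).as_matrix()
P=cloud(c,Rt@T[:3,:3],Rt@T[:3,3]+s["tcp_pos"]); P=(P-O)@RR; np.savez("w2.npz",P=P,px=c["pixels"],d=c["depth"])
cv2.imwrite("pics/w2.png",np.clip(c["pixels"][...,::-1]*1.5,0,255)); print("tcp reader",(s["tcp_pos"]-O)@RR,s["contact_force"],s["tcp_rot"])
x,y,z=np.moveaxis(P,-1,0); d=c["depth"]>0
k=d&(z>32)&(z<36)&(abs(y)<7)&(x<-80); print("tail",x[k].min(),np.percentile(x[k],2),np.median(y[k]),np.median(z[k]))
E
```

```text
time: 3.75
tcp_pos: [447.6, 60.8, 33.7]
tcp_rot: [-3.12, 0.363, -0.003]
contact_force: [0.3, 0.2, -0.1]
grip_width: 64.4
grip_force: 0.0
tcp reader [-145.17467467   38.431828     33.67133117] [ 0.32180283  0.23414404 -0.05327559] [-3.12031924e+00  3.62792850e-01 -2.81044026e-03]
tail -117.93373506152813 -116.84694994036995 -0.03800047103556849 33.40637470443005[ WARN:0@0.653] global loadsave.cpp:1063 imwrite_ Unsupported depth image for selected encoder is fallbacked to CV_8U.
```

View pics/w2.png

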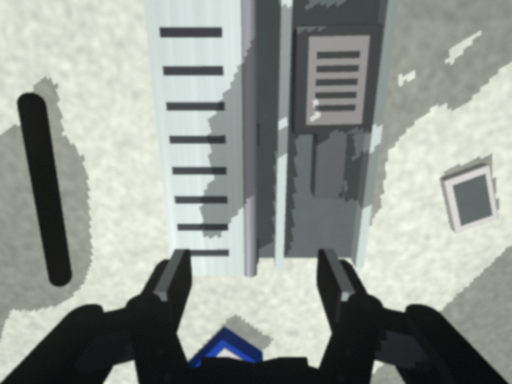

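The picture shows the plate fingertip (col 180) over the plate and the track fingertip (col 325) behind the tail end (row 195). Now descend to contact with the plate.

```bash
for i in 1; do python3 -m pendant '[{"translation":[0,0,-8],"twist":[0,0,0]},{"translation":[0,0,-14],"twist":[0,0,0]},{"translation":[0,0,-14],"twist":[0,0,0]},{"translation":[0,0,-14],"twist":[0,0,0]}]'; python3 -m pendant '[{"translation":[0,0,-4],"twist":[0,0,0]},{"translation":[0,0,-4],"twist":[0,0,0]},{"translation":[0,0,-4],"twist":[0,0,0]}]';  python3 -m pendant '[{"translation":[0,0,-4],"twist":[0,0,0]},{"translation":[0,0,-4],"twist":[0,0,0]},{"translation":[0,0,-4],"twist":[0,0,0]}]'; done
```

```text
time: 4.2
tcp_pos: [446.7, 61.1, 18.2]
tcp_rot: [-3.121, 0.362, 0.001]
contact_force: [0.4, -0.9, -0.1]
grip_width: 63.7
grip_force: 0.0
time: 4.5
tcp_pos: [447.0, 61.0, 14.5]
tcp_rot: [-3.12, 0.362, -0.0]
contact_force: [0.6, -0.5, 3.2]
grip_width: 64.2
grip_force: 1.0
time: 4.8
tcp_pos: [446.9, 61.0, 10.3]
tcp_rot: [-3.12, 0.362, -0.0]
contact_force: [1.0, 0.0, 3.2]
grip_width: 63.7
grip_force: 1.3
```

```bash
python3 -m pendant '[{"translation":[0,0,-4],"twist":[0,0,0]},{"translation":[0,0,-8],"twist":[0,0,0]},{"translation":[0,0,-8],"twist":[0,0,0]},{"translation":[0,0,-8],"twist":[0,0,0]},{"translation":[0,0,-8],"twist":[0,0,0]}]'
python3 - <<'E'
from h import *
s=sense(); c=camera("wrist"); T=c["T_tool_cam"]; Rt=R.from_rotvec(s["tcp_rot"]).as_matrix()
P=cloud(c,Rt@T[:3,:3],Rt@T[:3,3]+s["tcp_pos"]); P=(P-O)@RR
x,y,z=np.moveaxis(P,-1,0); d=c["depth"]>0
print((s["tcp_pos"]-O)@RR,s["contact_force"])
k=d&(x>-110)&(x<-30)&(y>43)&(y<90)&(z>5)&(z<45); A=np.polyfit(y[k],z[k],1); print("flap angle",np.arctan(-A[0]))
k=d&(z>31)&(z<36)&(abs(y)<7)&(x<-80)&(x>-125); print("tail",np.percentile(x[k],2))
k=d&(abs(y)<45)&(x<-115)&(x>-160)&(z>40)&(y<15); print("finger x max",x[k].max() if k.any() else None, np.percentile(y[k],[2,98]))
cv2.imwrite("pics/w3.png",np.clip(c["pixels"][...,::-1]*1.5,0,255).astype(np.uint8))
E
```

```text
time: 5.3
tcp_pos: [446.8, 61.1, 2.4]
tcp_rot: [-3.12, 0.362, 0.0]
contact_force: [-0.1, 1.6, 3.8]
grip_width: 64.2
grip_force: 1.7
[-145.99921128   38.56312744    2.39309754] [-0.13988706  1.57798673  3.84996428]
flap angle 0.41957242157353947
tail -116.70562127224753
finger x max -127.56865980938471 [-24.99075893  13.94677456]
```

View pics/w3.png

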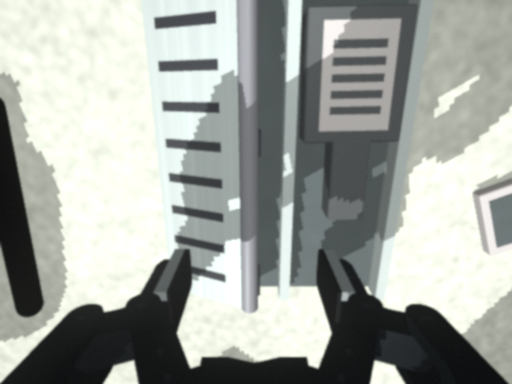

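```bash
python3 -m pendant '[{"translation":[3.4,-2.8,0],"twist":[0,0,0]},{"translation":[7.3,-3.7,0],"twist":[0,0,0]},{"translation":[11.2,-4.6,0],"twist":[0,0,0]},{"translation":[15.1,-5.6,0],"twist":[0,0,0]},{"translation":[19,-6.5,0],"twist":[0,0,0]},{"translation":[22.9,-7.4,0],"twist":[0,0,0]},{"translation":[26.8,-8.3,0],"twist":[0,0,0]},{"translation":[30.7,-9.2,0],"twist":[0,0,0]},{"translation":[34.5,-10.1,0],"twist":[0,0,0]},{"translation":[38.4,-11,0],"twist":[0,0,0]}]'
cat > look.py <<'E'
from h import *
import sys
s=sense(); c=camera("wrist"); T=c["T_tool_cam"]; Rt=R.from_rotvec(s["tcp_rot"]).as_matrix()
P=cloud(c,Rt@T[:3,:3],Rt@T[:3,3]+s["tcp_pos"]); P=(P-O)@RR
x,y,z=np.moveaxis(P,-1,0); d=c["depth"]>0
t=(s["tcp_pos"]-O)@RR; print("tcp",t,"pad front",t[0]+11,s["contact_force"])
k=d&(x>t[0]+30)&(x<-10)&(y>45)&(y<88)&(z>5)&(z<45)
if k.sum()>30: print("flap angle",np.arctan(-np.polyfit(y[k],z[k],1)[0]))
k=d&(z>31)&(z<36)&(abs(y)<7)&(x<0)&(x>t[0]+8); print("tail",np.percentile(x[k],2) if k.any() else None)
k=d&(z>31)&(z<37)&(y<-11)&(y>-19); print("body right side x",np.percentile(x[k],[1,99]) if k.any() else None)
cv2.imwrite(f"pics/{sys.argv[1]}.png",np.clip(c["pixels"][...,::-1]*1.5,0,255).astype(np.uint8))
E
python3 look.py w4
```

```text
time: 6.35
tcp_pos: [485.5, 49.9, 2.4]
tcp_rot: [-3.121, 0.362, -0.0]
contact_force: [-3.2, 2.0, 3.0]
grip_width: 63.8
grip_force: 2.1
tcp [-105.70958687   36.50427864    2.37050598] pad front -94.70958686519796 [-3.15646677  1.99703328  2.98163713]
flap angle 0.43787605325474466
tail -93.45243183547366
body right side x [-59.30920098 -10.93863679]
```

```bash
python3 -m pendant '[{"translation":[3.9,-0.9,0],"twist":[0,0,0]},{"translation":[7.8,-1.8,0],"twist":[0,0,0]},{"translation":[11.7,-2.7,0],"twist":[0,0,0]},{"translation":[15.6,-3.7,0],"twist":[0,0,0]},{"translation":[19.5,-4.6,0],"twist":[0,0,0]},{"translation":[23.4,-5.5,0],"twist":[0,0,0]},{"translation":[27.3,-6.4,0],"twist":[0,0,0]},{"translation":[31.2,-7.3,0],"twist":[0,0,0]},{"translation":[35.1,-8.2,0],"twist":[0,0,0]},{"translation":[39,-9.2,0],"twist":[0,0,0]}]'
python3 look.py w5
```

```text
time: 7.4
tcp_pos: [524.5, 40.7, 2.4]
tcp_rot: [-3.121, 0.362, -0.0]
contact_force: [-3.5, 2.4, 3.7]
grip_width: 63.9
grip_force: 2.2
tcp [-65.64173825  36.49256225   2.37036137] pad front -54.64173825341983 [-3.47341207  2.43083836  3.73897991]
flap angle 0.43970180438014456
tail -54.65152979591735
body right side x [-19.61508087  -4.3599547 ]
```

```bash
python3 -m pendant '[{"translation":[3.9,-0.9,0],"twist":[0,0,0]},{"translation":[7.8,-1.8,0],"twist":[0,0,0]},{"translation":[11.7,-2.7,0],"twist":[0,0,0]},{"translation":[15.6,-3.7,0],"twist":[0,0,0]},{"translation":[19.5,-4.6,0],"twist":[0,0,0]},{"translation":[22.4,-5.3,0],"twist":[0,0,0]},{"translation":[24.3,-5.7,0],"twist":[0,0,0]},{"translation":[25.3,-5.9,0],"twist":[0,0,0]}]'
python3 -m pendant '[{"translation":[1,-0.2,0],"twist":[0,0,0]},{"translation":[2,-0.5,0],"twist":[0,0,0]}]'
python3 look.py w6
```

```text
time: 8.25
tcp_pos: [549.7, 34.9, 2.3]
tcp_rot: [-3.121, 0.362, 0.0]
contact_force: [-2.3, 1.9, 3.9]
grip_width: 64.0
grip_force: 2.3
time: 8.45
tcp_pos: [551.5, 34.4, 2.4]
tcp_rot: [-3.121, 0.362, -0.0]
contact_force: [-2.2, 2.9, 3.1]
grip_width: 63.8
grip_force: 2.1
tcp [-37.92853434  36.51025237   2.36608437] pad front -26.92853433552976 [-2.16983769  2.91248969  3.11717204]
tail -27.704224205359345
body right side x [60.82346669 61.14135083]
```

```bash
python3 -m pendant '[{"translation":[1,-0.2,0],"twist":[0,0,0]},{"translation":[1,-0.2,0],"twist":[0,0,0]}]'; python3 -m pendant '[{"translation":[1,-0.2,0],"twist":[0,0,0]},{"translation":[1,-0.2,0],"twist":[0,0,0]}]'; python3 -m pendant '[{"translation":[1,-0.2,0],"twist":[0,0,0]},{"translation":[1,-0.2,0],"twist":[0,0,0]}]'
```

```text
time: 8.7
tcp_pos: [552.7, 34.2, 2.4]
tcp_rot: [-3.12, 0.362, -0.0]
contact_force: [-0.9, 2.8, 4.2]
grip_width: 63.9
grip_force: 2.0
time: 8.9
tcp_pos: [553.6, 34.0, 2.4]
tcp_rot: [-3.12, 0.362, -0.0]
contact_force: [-2.3, 1.7, 2.4]
grip_width: 63.8
grip_force: 1.9
time: 9.1
tcp_pos: [554.6, 33.8, 2.4]
tcp_rot: [-3.121, 0.362, -0.0]
contact_force: [-1.9, 1.2, 3.3]
grip_width: 64.2
grip_force: 1.9
```

```bash
python3 -m pendant '[{"translation":[1,-0.2,0],"twist":[0,0,0]},{"translation":[1,-0.2,0],"twist":[0,0,0]}]'; python3 -m pendant '[{"translation":[1,-0.2,0],"twist":[0,0,0]},{"translation":[1,-0.2,0],"twist":[0,0,0]}]'; python3 look.py w7
```

```text
time: 9.3
tcp_pos: [554.8, 33.7, 2.2]
tcp_rot: [-3.12, 0.363, 0.003]
contact_force: [-9.7, 2.9, 8.1]
grip_width: 64.2
grip_force: 6.0
time: 9.5
tcp_pos: [555.0, 33.7, 2.2]
tcp_rot: [-3.12, 0.363, 0.005]
contact_force: [-16.4, 4.1, 12.7]
grip_width: 64.0
grip_force: 9.7
tcp [-34.35705092  36.58798228   2.16392668] pad front -23.357050920567985 [-16.39976969   4.07745806  12.66946144]
tail -24.096122665072624
body right side x [59.0851972  61.07987556]
```

```bash
python3 -m pendant '[{"translation":[-1,0.2,0],"twist":[0,0,0]},{"translation":[-2,0.5,0],"twist":[0,0,0]},{"translation":[-4,0.9,0],"twist":[0,0,0]},{"translation":[-8,1.8,0],"twist":[0,0,0]},{"translation":[-12,2.8,0],"twist":[0,0,0]},{"translation":[-12,2.8,0],"twist":[0,0,0]}]'; python3 look.py w8; python3 -m pendant '[{"translation":[0,0,3],"twist":[0,0,0]},{"translation":[0,0,6],"twist":[0,0,0]},{"translation":[0,0,9],"twist":[0,0,0]},{"translation":[0,0,12],"twist":[0,0,0]},{"translation":[0,0,15],"twist":[0,0,0]},{"translation":[0,0,20],"twist":[0,0,0]},{"translation":[0,0,30],"twist":[0,0,0]},{"translation":[0,0,50],"twist":[0,0,0]},{"translation":[0,0,80],"twist":[0,0,0]},{"translation":[0,0,110],"twist":[0,0,0]}]'
python3 -m pendant '[{"translation":[-30,10,40],"twist":[0,0,0]},{"translation":[-60,10,70],"twist":[0,0,0]},{"translation":[-60,10,70],"twist":[0,0,0]},{"translation":[-60,10,70],"twist":[0,0,0]}]'; python3 look.py w9
```

```text
time: 10.15
tcp_pos: [544.1, 36.3, 2.4]
tcp_rot: [-3.121, 0.362, 0.0]
contact_force: [-0.2, 1.3, 3.4]
grip_width: 63.8
grip_force: 1.8
tcp [-45.64344559  36.6756368    2.43092506] pad front -34.64344559059962 [-0.20467935  1.30232325  3.39143604]
flap angle 0.43546045236080927
tail -35.49969897701167
body right side x None
time: 11.2
tcp_pos: [544.2, 36.1, 113.9]
tcp_rot: [3.121, -0.362, -0.0]
contact_force: [1.1, 0.4, -0.3]
grip_width: 63.8
grip_force: 0.0
time: 11.6
tcp_pos: [484.6, 46.2, 183.6]
tcp_rot: [-3.121, 0.362, -0.004]
contact_force: [0.2, -0.7, 0.2]
grip_width: 64.3
grip_force: 0.0
tcp [-105.78755265   32.6412189   183.61017132] pad front -94.78755264838246 [ 0.2167794  -0.72083649  0.20534771]
flap angle -0.0013318548912413738
tail -24.093129517607384
body right side x None
```

View pics/w9.png

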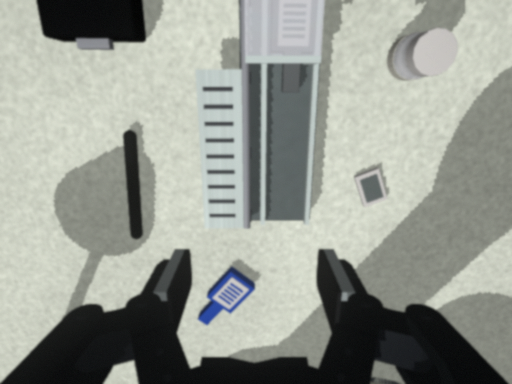

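The carrier is home: its white cassette shows under the clear cover at (293,22), and the tail end measures -24 mm against -25 mm expected. The plate is level, so the flap is shut, and the bystanders in view haven't moved. Handing in.

```bash
python3 -c "
from rig import *
print(hand_in())"
```

```text
the job is handed in; nothing more can be done
None
```

I pushed the carrier in against the stop under the held-open flap, and the flap sprang shut behind it; the job was handed in just after 11.6 s, and no verdict was returned.

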